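# Mix the ink jar on the touch mixer

### The arm

A 7-joint arm with a two-finger parallel gripper is mounted at the origin on the work surface. World frame = base frame: x ahead of the robot, y to its left, z up, the work surface at z = 0. Lengths are in m, angles in rad, forces in N, time in s.
With the tool pointing down it reaches from about 0.35 to 0.9 m from the base axis. Payload 8.1 kg.
Tool frame: the origin (TCP) lies at the very end of the fingers, on their centre line; the grasp point (between the pads) lies 19 mm behind it; z points along the fingers, x is the direction in which the jaws open and shut, and the axes are right-handed (so a half turn about z gives the same grasp; the last joint's range is limited). The gripper opens to 92 mm and grips with 3 to 60 N. Pads are 19 mm wide; open, the fingers measure 130 mm over their backs; the gripper's body (75 mm by 190 mm) begins 47 mm behind the grasp point.
Start: joints at [-0.103, 0.434, 0.025, 1.573, -0.012, 1.134, -0.075], TCP at [0.625, -0, 0.227] pointing down, gripper open.
Joint ranges: [-2.62, 2.62], [-0.44, 2.09], [-1.27, 1.32], [0.08, 2.57], [-1.32, 4.46], [0.12, 2], [-2.74, 2.74]. Speed limits (rad/s): [2.22, 2.22, 3.01, 3.01, 3.14, 3.14, 3.14].

### API

Orientations are given as a rotation vector (axis times angle).
In Python, from cell import status, viewer, arm gives the robot as it stands.
- The arm moves only by the tool jog_arm, never from a script. Its argument "commands" is text: rows parted by semicolons, each of 7 numbers parted by spaces: the closure, from -1 (fully open) to 1 (shut), then the shift along the world's x, y, z normalised to -1 to 1, where 1 is 0.3 m, then the turn, a rotation vector about the world's x, y, z normalised to -1 to 1, where 1 is 2 pi rad. In form: jaw dx dy dz wx wy wz; .... A call has exactly 5 rows; each row shifts and turns the commanded pose from where the row before left it; what a row does not reach is not made up. A row lasts 1/10 s, in which the tool goes at most 50 mm and 8.59 degrees, less where a joint would pass 70% of its speed; a pose out of reach is approached as far as the arm can. A call with a number of a shift or a turn outside -1 to 1 is refused whole. A call with a gripper value outside its range is refused whole. The fingers move at their own pace and stop on an object; "force" is the grip in N (left out, the last holds). Time passes only in rows, so rows that do not move let the fingers close, or fill a call up. It gives the time, the measured TCP pose, the force and the opening at its end, in the units of the state.
- status.observe(): the state, without advancing time (a new reading comes with each control period).
- viewer.get_image(name): name is "scene" or "side" or "wrist"; returns a dict with "pixels" (420x560x3 uint8, red, green, blue), "z_map" (420x560 float32, m along the optical axis (not along the pixel's ray), 0 where there is no reading), "camera_matrix" (3x3 intrinsics, pixels), "R" (3x3) and "t" (3): a world point X has camera coordinates R X + t. Camera axes: x right, y down, z forward; pixel columns grow to the right and rows downward; lengths in m; the calibration is good to about 2 mm. A picture is of the moment at which its call begins.
- arm.sign_off(): hands the job in, once; it reports no verdict.
The state is a dict: "clock": time; "joints": joint angles; "dq": joint speeds; "joint_efforts": joint torques, N m; "position": TCP position; "ee_rot": TCP orientation; "force": force on the tool from outside, world axes, zero at the start; "ft_torque": the same for the moment, N m; "width": opening from 0.0 (shut) to 1.0 (fully open).
Only numpy, scipy, OpenCV 4.12 (cv2) and the standard library are available. Lean on these libraries where they do the work, as an engineer would, in place of code of your own. Each camera call takes 0.05 s, during which the arm holds its last target. There are 200 camera calls.

### The job

Mix the red ink jar: hold it upright over the touch mixer, press its base down on the yellow sprung pad until the pad is fully depressed, and keep it down for at least one second. Then stand the jar upright on the green round coaster, setting it down gently rather than dropping it, and let go; leave the blue and white jars standing where they are.

Things in the scene. Friction and masses are not known exactly. Their poses are not given: they have to be found in the camera images.
- red_jar: The ink jar to mix: a red closed round jar, 56 mm in diameter, 120 mm tall with its cap (straight 56 mm wall from the base up to 103 mm, then a 54 mm cap of the same colour from 107 to 120 mm). Origin at the centre of its underside, z up to the cap. About 0.2 to 0.33 kg, rigid.
- blue_jar: Not to be used: a blue closed round jar, 56 mm in diameter, 120 mm tall with its cap (straight 56 mm wall from the base up to 103 mm, then a 54 mm cap of the same colour from 107 to 120 mm). Origin at the centre of its underside, z up to the cap. About 0.2 to 0.33 kg, rigid.
- white_jar: Not to be used: a white closed round jar, 56 mm in diameter, 120 mm tall with its cap (straight 56 mm wall from the base up to 103 mm, then a 54 mm cap of the same colour from 107 to 120 mm). Origin at the centre of its underside, z up to the cap. About 0.2 to 0.33 kg, rigid.
- mixer: Touch mixer, fixed to the table: a grey box 150 (x) by 130 (y) by 80 mm tall with a sprung round pad over the centre of its top. Origin at the centre of its underside.
- mixer_pad_top (a point): Centre of the top face of the mixer's sprung pad, which moves with it: a flat disc 92 mm in diameter, yellow rim round a black rubber face, 108 mm above the table when up and 96 mm when fully down.
- mixer_pad (a joint): How far the pad is pressed down: 0 up, 0.012 m fully down on its stop. It starts to give at 3 N, needs 9 N to be fully down, and springs back by itself; the jar's weight alone hardly moves it.
- coaster_top (a point): Centre of the top face of the coaster, a fixed flat green rubber disc 120 mm in diameter; its top is 6 mm above the table.

How it is judged:
On the way:
1. the red jar, upright and with its base wholly on the pad, holds the pad fully down for one second (value of joint mixer_pad above 0.0105 m and contact force between red_jar and mixer above 4 N and horizontal distance between red_jar and mixer_pad_top below 0.02 m and angle between red_jar's own z axis and vertical below 0.2 rad), for 0.95 s.
At the end, for the whole second after the job is handed in: The red jar stands still and upright (within 0.1 rad), released, its base wholly on the green coaster (centres within 32 mm) and resting on its top face; the mixer pad has sprung back up (less than 3 mm down) (horizontal distance between red_jar and coaster_top below 0.032 m and z of red_jar in the frame of coaster_top between -0.004 and 0.004 m and angle between red_jar's own z axis and vertical below 0.1 rad and linear speed of red_jar below 0.02 m/s and value of joint mixer_pad below 0.003 m); the robot touches nothing.
It fails at once if the blue jar is pushed more than 30 mm or tipped (distance of blue_jar from where it was at the start of the episode above 0.03 m or angle between blue_jar's own z axis and vertical above 0.25 rad).
It fails at once if the white jar is pushed more than 30 mm or tipped (distance of white_jar from where it was at the start of the episode above 0.03 m or angle between white_jar's own z axis and vertical above 0.25 rad).
It fails at once if the red jar is dropped (moves faster than 0.6 m/s while the fingers are not touching it) (linear speed of red_jar above 0.6 m/s and contact force between the fingers and red_jar below 0.05 N).
It also fails if it takes over 51 s, if anything falls off the work surface, if the arm or the gripper's body presses on something with over 40 N, if the wrist force passes 120 N, or if a joint passes its speed limit or range.

## Working session

There is one attempt and no reset: what is moved stays moved. The work goes in short steps, Python scripts to look and compute and a tool call to move; the robot and the scene stay as the last step left them, time stands still between calls to the robot, and variables do not carry over. Pictures are saved under pics/ and viewed, about 8 in all and at most 12, crops included, and the job is handed in when it is done.

Besides the shell and the picture viewer there is one more tool, called after "Emit:" as name(argument=value, ...) on one line, values as JSON. jog_arm: Moves the arm, as the interface text tells. Scaled input: -1 to 1 covers 0.3 m each way for a shift and 2 pi rad each way for a turn. Its arguments: {"type":"object","properties":{"commands":{"type":"string"},"force":{"type":"number"}},"required":["commands"]}

```bash
mkdir -p pics; ls; python3 - <<'E'
from cell import status, viewer
import cv2,numpy as np
s=status.observe(); print({k:np.round(v,3).tolist() for k,v in s.items()})
a=[]
for n in("scene","side"):
    d=viewer.get_image(n); np.savez(f"{n}0.npz",**d); a.append(d["pixels"])
    print(n,np.round(d["R"],2).tolist(),np.round(d["t"],2),np.round(d["camera_matrix"],0).tolist())
im=np.hstack(a); im=cv2.resize(im,(800,300),interpolation=cv2.INTER_AREA)
cv2.imwrite("pics/a.png",im[:,:,::-1])
E
```

```text
pics
{'clock': 0.0, 'joints': [-0.103, 0.435, 0.025, 1.574, -0.012, 1.134, -0.075], 'dq': [0.002, 0.0, 0.002, 0.001, -0.002, -0.001, -0.002], 'joint_efforts': [0.0, -66.785, 0.985, -31.446, -0.061, 0.043, 0.0], 'position': [0.625, -0.0, 0.226], 'ee_rot': [3.141, -0.0, -0.002], 'force': [-0.062, -0.154, -0.277], 'ft_torque': [0.03, 0.001, -0.056], 'width': 1.0}
scene [[-0.04, 1.0, -0.01], [0.79, 0.02, -0.61], [-0.61, -0.03, -0.79]] [ 0.03 -0.37  1.61] [[529.0, 0.0, 297.0], [0.0, 529.0, 205.0], [0.0, 0.0, 1.0]]
side [[0.99, -0.1, -0.03], [-0.08, -0.53, -0.85], [0.07, 0.84, -0.53]] [-0.53  0.14  1.07] [[414.0, 0.0, 279.0], [0.0, 414.0, 211.0], [0.0, 0.0, 1.0]]
```

View pics/a.png

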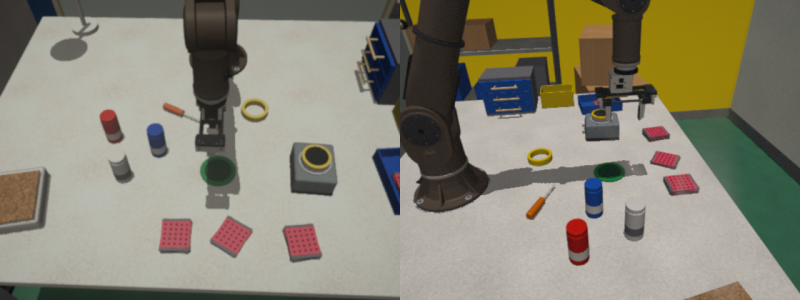

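The left picture (scene) shows red at about (110,125), blue (157,140), white (120,165), coaster (218,170) and the mixer pad (317,156). The right picture (side) shows the same layout. Next I'll measure positions.

```bash
cat > h.py <<'E'
import numpy as np, cv2
def world(d):
    K=d["camera_matrix"]; z=d["z_map"]; v,u=np.indices(z.shape)
    c=np.stack([(u-K[0,2])/K[0,0]*z,(v-K[1,2])/K[1,1]*z,z],-1)
    return (c-d["t"])@d["R"]
def masks(d):
    h=cv2.cvtColor(np.ascontiguousarray(d["pixels"]),cv2.COLOR_RGB2HSV).astype(int); H,S,V=h[...,0],h[...,1],h[...,2]
    return dict(red=((H<6)|(H>174))&(S>170)&(V>60),blue=(H>105)&(H<125)&(S>150)&(V>40),
      green=(H>55)&(H<90)&(S>120)&(V>30),yellow=(H>20)&(H<33)&(S>130)&(V>80),white=S<60)
E
python3 - <<'E'
from h import *
for n in("scene","side"):
    d=dict(np.load(n+"0.npz")); W=world(d); m=masks(d); X,Y,Z=W[...,0],W[...,1],W[...,2]
    ws=(X>.2)&(X<1)&(abs(Y)<.6)&(d["z_map"]>0)
    for k,lo,hi in(("red",.113,.13),("blue",.113,.13),("white",.113,.13),("green",-.01,.02),("yellow",.095,.12)):
        q=(m[k]&ws&(Z>lo)&(Z<hi)).astype(np.uint8)
        c,l,st,ce=cv2.connectedComponentsWithStats(q)
        for i in range(1,c):
            if st[i,4]>25:
                p=W[l==i]; (cx,cy),r=cv2.minEnclosingCircle(p[:,:2].astype(np.float32))
                print(n,k,st[i,4],ce[i].round(),"circ",np.round([cx,cy,r],4),"z",np.median(p[:,2]).round(4))
E
```

```text
scene white 419 [162. 218.] circ [ 0.6042 -0.2959  0.0284] z 0.1196
scene yellow 424 [443. 221.] circ [0.5805 0.318  0.0468] z 0.1073
side red 552 [247. 318.] circ [ 0.4405 -0.357   0.0266] z 0.12
side blue 342 [270. 258.] circ [ 0.4971 -0.1912  0.0278] z 0.12
side white 469 [329. 286.] circ [ 0.6034 -0.2951  0.0277] z 0.12
side green 691 [292. 241.] circ [0.5713 0.013  0.0591] z 0.0065
side yellow 123 [277. 161.] circ [0.5738 0.3189 0.0477] z 0.1076
```

Emit:
jog_arm(commands="-1 -0.06 -0.12 0 0 0 0; -1 -0.06 -0.12 0 0 0 0; -1 -0.06 -0.12 0 0 0 0; -1 -0.06 -0.12 0 0 0 0; -1 -0.06 -0.12 0 0 0 0", force=25)

```text
clock: 0.6
position: [0.5339, -0.1813, 0.2265]
ee_rot: [-3.141, 0.0, 0.001]
force: [0.3, -0.3, 0.3]
width: 0.999
```

Emit:
jog_arm(commands="-1 -0.06 -0.12 0 0 0 0; -1 -0.06 -0.12 0 0 0 0; -1 -0.06 -0.12 0 0 0 0; -1 -0.06 -0.12 0 0 0 0; -1 0 0 0 0 0 0")

```text
clock: 1.1
position: [0.4588, -0.3302, 0.2266]
ee_rot: [3.139, -0.014, -0.003]
force: [0.3, 0.3, -0.4]
width: 0.997
```

```bash
python3 - <<'E'
from h import *
from cell import status, viewer
s=status.observe(); print({k:np.round(s[k],4).tolist() for k in("clock","position","ee_rot","force","joints")})
fs=[]
for n,rng in(("wrist",None),("scene",None)):
    d=viewer.get_image(n); W=world(d); m=masks(d); X,Y,Z=W[...,0],W[...,1],W[...,2]
    ws=(X>.2)&(X<1)&(abs(Y)<.6)&(d["z_map"]>0)
    fs.append(d["pixels"])
    for k,lo,hi in(("red",.113,.13),("green",-.01,.02),("yellow",.095,.12)):
        mm=m[k]
        if k=="green":
            p=d["pixels"].astype(int); mm=(p[...,1]>1.4*p[...,0])&(p[...,1]>1.15*p[...,2])
        q=(mm&ws&(Z>lo)&(Z<hi)).astype(np.uint8)
        c,l,st,ce=cv2.connectedComponentsWithStats(q)
        for i in range(1,c):
            if st[i,4]>100:
                p=W[l==i]; (cx,cy),r=cv2.minEnclosingCircle(p[:,:2].astype(np.float32))
                print(n,k,st[i,4],ce[i].round(),"circ",np.round([cx,cy,r],4),"z",np.median(p[:,2]).round(4))
cv2.imwrite("pics/b.png",cv2.resize(np.hstack(fs),(800,300),interpolation=cv2.INTER_AREA)[:,:,::-1])
E
```

```text
{'clock': 1.1, 'position': [0.4588, -0.3302, 0.2266], 'ee_rot': [3.1387, -0.0141, -0.0033], 'force': [0.3477, 0.2981, -0.4017], 'joints': [0.4217, 0.3365, 0.1402, 1.7304, -0.0484, 1.0786, 0.568]}
wrist red 284 [246. 241.] circ [ 0.4304 -0.3603  0.0151] z 0.1199
scene green 1139 [305. 239.] circ [0.5724 0.0157 0.0599] z 0.0057
scene yellow 424 [443. 222.] circ [0.5788 0.3195 0.0476] z 0.1073
```

View pics/b.png

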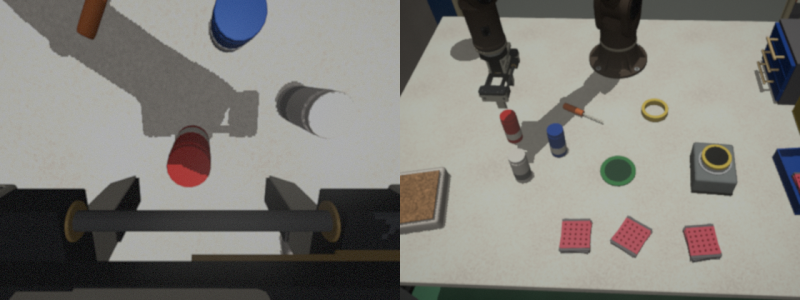

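Wrist view (left): the red cap is at about (188,165), near the jaw midline and still ahead of the fingers. The scene view (right) shows all jars standing. I'll refine the red cap position from the wrist depth.

```bash
python3 - <<'E'
from h import *
from cell import status, viewer
for n in("wrist","side"):
    d=viewer.get_image(n); W=world(d); p=d["pixels"].astype(int)
    q=(p[...,0]>1.6*p[...,1])&(p[...,0]>1.6*p[...,2])&(abs(W[...,0]-.44)<.06)&(abs(W[...,1]+.357)<.06)&(d["z_map"]>0)
    for lo,hi in((.115,.126),(.02,.1)):
        P=W[q&(W[...,2]>lo)&(W[...,2]<hi)]
        if len(P)<9: print(n,len(P)); continue
        print(n,lo,len(P),cv2.minEnclosingCircle(P[:,:2].astype(np.float32)),P.mean(0).round(4),P.min(0).round(4),P.max(0).round(4))
E
```

```text
wrist 0.115 2743 ((0.4428149461746216, -0.3546944856643677), 0.026673635467886925) [ 0.4427 -0.3533  0.1198] [ 0.4169 -0.3808  0.115 ] [ 0.468  -0.3287  0.1222]
wrist 0.02 588 ((0.4444602131843567, -0.3404303789138794), 0.023449260741472244) [ 0.4459 -0.3315  0.0787] [ 0.4213 -0.3432  0.0516] [ 0.4676 -0.3273  0.1   ]
side 0.115 552 ((0.4402615427970886, -0.35727888345718384), 0.02729189209640026) [ 0.4404 -0.3594  0.1198] [ 0.4146 -0.3835  0.1151] [ 0.4667 -0.3331  0.1229]
side 0.02 532 ((0.4411320090293884, -0.36148878931999207), 0.026835979893803596) [ 0.4416 -0.3776  0.0758] [ 0.4145 -0.3842  0.05  ] [ 0.4678 -0.3597  0.0999]
```

Emit:
jog_arm(commands="-1 -0.035 -0.053 0 0 0 0; -1 -0.035 -0.053 0 0 0 0; -1 0 0 0 0 0 0; -1 0 0 0 0 0 0; -1 0 0 0 0 0 0")

```text
clock: 1.8
position: [0.4431, -0.3542, 0.2266]
ee_rot: [-3.141, -0.004, -0.0]
force: [0.1, -0.9, 0.1]
width: 0.998
```

Emit:
jog_arm(commands="-1 -0.003 -0.005 -0.1 0 0 0; -1 0 0 -0.1 0 0 0; -1 0 0 -0.1 0 0 0; -1 0 0 -0.08 0 0 0; -1 0 0 -0.06 0 0 0")

```text
clock: 2.3
position: [0.4415, -0.3555, 0.093]
ee_rot: [-3.14, -0.003, 0.001]
force: [0.6, -0.6, -0.3]
width: 1.0
```

Emit:
jog_arm(commands="-1 0 0 -0.06 0 0 0; -1 0 0 -0.027 0 0 0; -1 0 0 0 0 0 0; -1 0 0 0 0 0 0; -0.2 0 0 0 0 0 0")

```text
clock: 2.8
position: [0.4418, -0.3576, 0.0696]
ee_rot: [3.141, 0.0, 0.002]
force: [-0.0, 0.2, 0.7]
width: 0.95
```

Emit:
jog_arm(commands="0.2 0 0 0 0 0 0; 1 0 0 0 0 0 0; 1 0 0 0 0 0 0; 1 0 0 0 0 0 0; 1 0 0 0 0 0 0", force=30)

```text
clock: 3.3
position: [0.4412, -0.3574, 0.0688]
ee_rot: [3.141, -0.0, 0.0]
force: [0.5, 0.1, 1.2]
width: 0.607
```

Emit:
jog_arm(commands="1 0 0 0 0 0 0; 1 0 0 0 0 0 0; 1 0 0 0 0 0 0; 1 0 0 0 0 0 0; 1 0 0 0 0 0 0", force=30)

```text
clock: 3.8
position: [0.4412, -0.3574, 0.0688]
ee_rot: [3.141, -0.0, 0.0]
force: [0.5, 0.4, 3.4]
width: 0.603
```

Emit:
jog_arm(commands="1 0 0 0.05 0 0 0; 1 0 0 0.1 0 0 0; 1 0 0 0.1 0 0 0; 1 0 0 0.1 0 0 0; 1 0 0 0.1 0 0 0", force=35)

```text
clock: 4.3
position: [0.4404, -0.3569, 0.2041]
ee_rot: [-3.141, 0.0, 0.002]
force: [0.8, -0.7, -3.2]
width: 0.603
```

Emit:
jog_arm(commands="1 0 0 0.1 0 0 0; 1 0 0 0.05 0 0 0; 1 0 0 0.03 0 0 0; 1 0 0 0 0 0 0; 1 0 0 0 0 0 0")

```text
clock: 4.8
position: [0.4406, -0.3569, 0.2564]
ee_rot: [-3.141, -0.0, 0.002]
force: [0.5, 0.4, -3.5]
width: 0.601
```

```bash
python3 - <<'E'
from cell import status, viewer
import cv2,numpy as np
s=status.observe(); print({k:np.round(s[k],4).tolist() for k in("position","ee_rot","force","width")})
a=[viewer.get_image(n)["pixels"] for n in("side","wrist")]
cv2.imwrite("pics/c.png",cv2.resize(np.hstack(a),(800,300),interpolation=cv2.INTER_AREA)[:,:,::-1])
E
```

```text
{'position': [0.4406, -0.3569, 0.2564], 'ee_rot': [-3.1406, -0.0, 0.0023], 'force': [0.4916, 0.3808, -3.4916], 'width': 0.6005}
```

View pics/c.png

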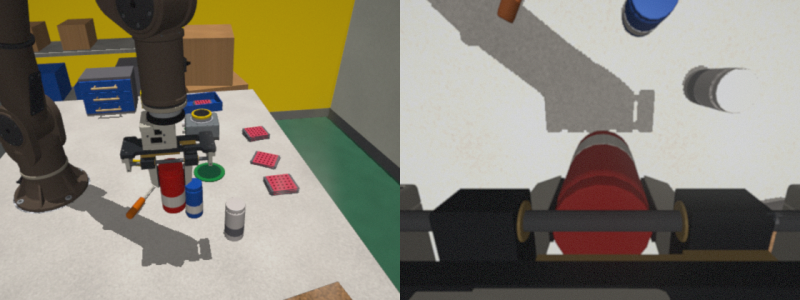

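Side view: the red jar hangs upright in the gripper at about (172,188), with blue and white standing. The wrist view shows it clamped centrally. Next, carry it to the mixer at (0.579, 0.319).

Emit:
jog_arm(commands="1 0.012 0.06 0 0 0 0; 1 0.02 0.1 0 0 0 0; 1 0.027 0.13 0 0 0 0; 1 0.027 0.13 0 0 0 0; 1 0.027 0.13 0 0 0 0")

```text
clock: 5.4
position: [0.4747, -0.1907, 0.2567]
ee_rot: [-3.141, 0.001, 0.002]
force: [1.0, -1.2, -3.3]
width: 0.604
```

Emit:
jog_arm(commands="1 0.027 0.13 0 0 0 0; 1 0.027 0.13 0 0 0 0; 1 0.027 0.13 0 0 0 0; 1 0.027 0.13 0 0 0 0; 1 0.027 0.13 0 0 0 0")

```text
clock: 5.9
position: [0.5152, 0.0042, 0.2568]
ee_rot: [3.141, -0.0, -0.002]
force: [0.3, -0.7, -2.3]
width: 0.601
```

Emit:
jog_arm(commands="1 0.027 0.13 0 0 0 0; 1 0.027 0.13 0 0 0 0; 1 0.027 0.13 0 0 0 0; 1 0.027 0.13 0 0 0 0; 1 0.027 0.13 0 0 0 0")

```text
clock: 6.4
position: [0.5558, 0.199, 0.2565]
ee_rot: [3.141, -0.0, -0.002]
force: [0.9, 0.3, -2.4]
width: 0.602
```

Emit:
jog_arm(commands="1 0.027 0.13 0 0 0 0; 1 0.027 0.12 0 0 0 0; 1 0.015 0.06 0 0 0 0; 1 0 0 0 0 0 0; 1 0 0 0 0 0 0")

```text
clock: 6.9
position: [0.5763, 0.2903, 0.2563]
ee_rot: [3.14, 0.001, -0.003]
force: [0.2, -0.5, -2.9]
width: 0.6
```

```bash
python3 - <<'E'
from h import *
from cell import status, viewer
s=status.observe(); print({k:np.round(s[k],4).tolist() for k in("position","ee_rot","force","width")})
a=[]
for n in("scene","side"):
    d=viewer.get_image(n); W=world(d); a.append(d["pixels"])
    q=masks(d)["yellow"]&(abs(W[...,2]-.105)<.012)&(abs(W[...,0]-.58)<.08)&(abs(W[...,1]-.32)<.08)
    P=W[q]
    if len(P)>20: print(n,len(P),cv2.minEnclosingCircle(P[:,:2].astype(np.float32)),np.median(P[:,2]))
    p=d["pixels"].astype(int); q=(p[...,0]>1.6*p[...,1])&(p[...,0]>1.6*p[...,2])&(abs(W[...,0]-.58)<.07)&(abs(W[...,1]-.32)<.07)&(W[...,2]>.13)
    P=W[q]; print("red",len(P),P.min(0).round(4),P.max(0).round(4))
cv2.imwrite("pics/d.png",cv2.resize(np.hstack(a),(800,300),interpolation=cv2.INTER_AREA)[:,:,::-1])
E
```

```text
{'position': [0.5763, 0.2903, 0.2563], 'ee_rot': [3.1401, 0.0007, -0.0029], 'force': [0.2479, -0.4763, -2.8622], 'width': 0.6}
scene 325 ((0.581116795539856, 0.31849905848503113), 0.04607487469911575) 0.10740358219518838
red 340 [0.5526 0.2533 0.1869] [0.635 0.314 0.357]
side 137 ((0.5772380232810974, 0.31686660647392273), 0.04595278948545456) 0.10703903193428578
red 624 [0.5488 0.259  0.1887] [0.6037 0.3103 0.4262]
```

View pics/d.png

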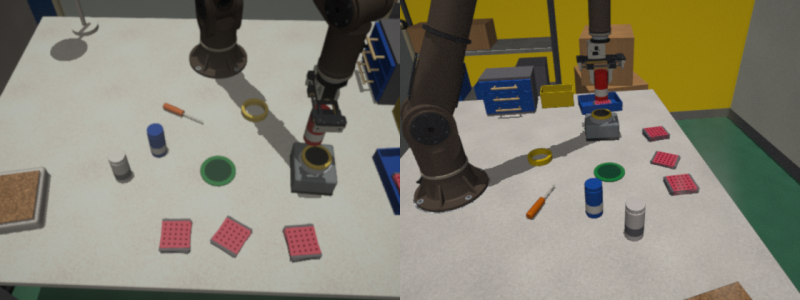

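Jar at about (315,130) in the scene view and (600,85) in the side view, 28 mm short in y. Pad measured at (0.579, 0.318), base height about 0.187. Correct, then descend.

Emit:
jog_arm(commands="1 0.005 0.05 0 0 0 0; 1 0.004 0.042 -0.03 0 0 0; 1 0 0 -0.08 0 0 0; 1 0 0 -0.08 0 0 0; 1 0 0 -0.04 0 0 0")

```text
clock: 7.5
position: [0.5781, 0.3185, 0.1858]
ee_rot: [3.14, 0.001, -0.005]
force: [-0.3, -0.5, -2.6]
width: 0.599
```

Emit:
jog_arm(commands="1 0 0 -0.02 0 0 0; 1 0 0 0 0 0 0; 1 0 0 0 0 0 0; 1 0 0 0 0 0 0; 1 0 0 0 0 0 0")

```text
clock: 8.0
position: [0.5799, 0.3185, 0.1836]
ee_rot: [-3.141, 0.0, -0.002]
force: [-0.0, 0.6, -2.8]
width: 0.6
```

Emit:
jog_arm(commands="1 0 0 -0.01 0 0 0; 1 0 0 -0.01 0 0 0; 1 0 0 -0.01 0 0 0; 1 0 0 -0.01 0 0 0; 1 0 0 0 0 0 0")

```text
clock: 8.5
position: [0.5796, 0.3183, 0.1706]
ee_rot: [-3.141, 0.0, -0.001]
force: [-0.0, -0.5, 3.3]
width: 0.597
```

Emit:
jog_arm(commands="1 0 0 -0.006 0 0 0; 1 0 0 -0.006 0 0 0; 1 0 0 -0.006 0 0 0; 1 0 0 0 0 0 0; 1 0 0 0 0 0 0")

```text
clock: 9.0
position: [0.5796, 0.3184, 0.1655]
ee_rot: [-3.141, 0.0, -0.001]
force: [-0.3, -0.9, 4.3]
width: 0.602
```

Emit:
jog_arm(commands="1 0 0 -0.006 0 0 0; 1 0 0 -0.006 0 0 0; 1 0 0 0 0 0 0; 1 0 0 0 0 0 0; 1 0 0 0 0 0 0")

```text
clock: 9.5
position: [0.5799, 0.3186, 0.1645]
ee_rot: [-3.14, 0.001, -0.003]
force: [-5.0, -4.2, 22.8]
width: 0.6
```

Force jumped to 23 N with the pose stalled, so the pad is on its stop. Hold it there.

Emit:
jog_arm(commands="1 0 0 0 0 0 0; 1 0 0 0 0 0 0; 1 0 0 0 0 0 0; 1 0 0 0 0 0 0; 1 0 0 0 0 0 0")

```text
clock: 10.0
position: [0.5799, 0.3186, 0.1645]
ee_rot: [-3.14, 0.0, -0.003]
force: [-5.6, -3.9, 23.0]
width: 0.596
```

```bash
python3 - <<'E'
from h import *
from cell import status, viewer
a=[]
for n in("scene","side"):
    d=viewer.get_image(n); W=world(d)
    q=masks(d)["yellow"]&(abs(W[...,2]-.10)<.02)&(abs(W[...,0]-.58)<.08)&(abs(W[...,1]-.32)<.08)
    P=W[q]; print(n,len(P),np.percentile(P,[5,50,95],axis=0).round(4).tolist())
    K,R,t=d["camera_matrix"],d["R"],d["t"]; c=K@(R@np.array([.58,.318,.12])+t); u,v=(c[:2]/c[2]).astype(int)
    u=min(max(u,85),475); v=min(max(v,85),335)
    a.append(cv2.resize(np.ascontiguousarray(d["pixels"][v-80:v+80,u-80:u+80]),(400,400),interpolation=cv2.INTER_CUBIC))
cv2.imwrite("pics/e.png",np.hstack(a)[:,:,::-1])
E
```

```text
scene 288 [[0.5529, 0.2783, 0.0916], [0.6034, 0.302, 0.0953], [0.6222, 0.3589, 0.0984]]
side 134 [[0.5376, 0.2743, 0.088], [0.5746, 0.2862, 0.0949], [0.6183, 0.3302, 0.0978]]
```

View pics/e.png

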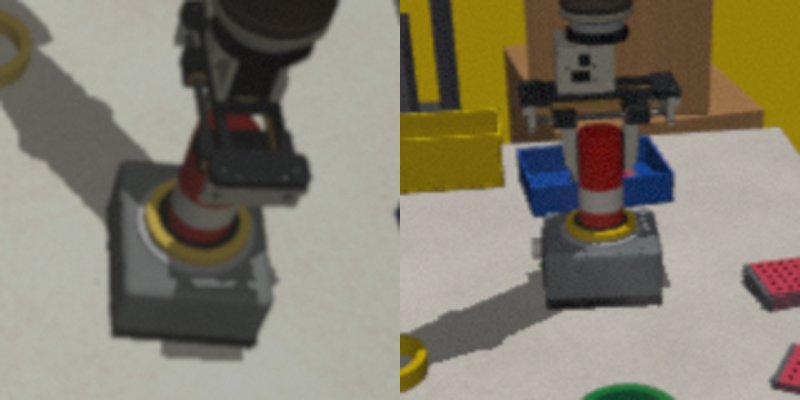

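Emit:
jog_arm(commands="1 0 0 0 0 0 0; 1 0 0 0 0 0 0; 1 0 0 0 0 0 0; 1 0 0 0 0 0 0; 1 0 0 0 0 0 0")

```text
clock: 10.6
position: [0.5799, 0.3186, 0.1644]
ee_rot: [-3.14, 0.001, -0.003]
force: [-5.5, -4.1, 22.8]
width: 0.603
```

Emit:
jog_arm(commands="1 0 0 0 0 0 0; 1 0 0 0 0 0 0; 1 0 0 0 0 0 0; 1 0 0 0 0 0 0; 1 0 0 0 0 0 0")

```text
clock: 11.1
position: [0.5799, 0.3186, 0.1644]
ee_rot: [-3.14, 0.001, -0.003]
force: [-6.1, -3.9, 22.5]
width: 0.599
```

The crops show the jar upright and centred on the pad at about (205,215) and (600,220). The rim height is 0.095 versus 0.107 up, so the pad is fully down, held for about 1.6 s. Now lift and carry to the coaster at (0.572, 0.0145).

Emit:
jog_arm(commands="1 0 0 0.02 0 0 0; 1 0 0 0.05 0 0 0; 1 0 0 0.09 0 0 0; 1 0 0 0.07 0 0 0; 1 -0.003 -0.05 0.02 0 0 0")

```text
clock: 11.6
position: [0.5784, 0.3058, 0.2388]
ee_rot: [-3.138, -0.005, -0.003]
force: [0.9, 0.5, -2.8]
width: 0.602
```

Emit:
jog_arm(commands="1 -0.003 -0.1 0 0 0 0; 1 -0.003 -0.13 0 0 0 0; 1 -0.003 -0.13 0 0 0 0; 1 -0.003 -0.13 0 0 0 0; 1 -0.003 -0.13 0 0 0 0")

```text
clock: 12.1
position: [0.5728, 0.1141, 0.2356]
ee_rot: [3.14, -0.001, -0.003]
force: [0.6, 0.5, -2.8]
width: 0.604
```

Emit:
jog_arm(commands="1 -0.003 -0.13 0 0 0 0; 1 -0.003 -0.12 0 0 0 0; 1 -0.002 -0.06 0 0 0 0; 1 0 -0.03 0 0 0 0; 1 0 0 0 0 0 0")

```text
clock: 12.6
position: [0.5709, 0.0134, 0.236]
ee_rot: [3.141, -0.004, -0.002]
force: [-0.4, 0.7, -2.5]
width: 0.602
```

```bash
python3 - <<'E'
from h import *
from cell import status, viewer
s=status.observe(); print({k:np.round(s[k],4).tolist() for k in("position","ee_rot","force","width")})
a=[]
for n in("scene","side"):
    d=viewer.get_image(n); W=world(d); a.append(d["pixels"])
    p=d["pixels"].astype(int); q=(p[...,0]>1.6*p[...,1])&(p[...,0]>1.6*p[...,2])&(abs(W[...,0]-.575)<.07)&(abs(W[...,1]-.015)<.07)&(W[...,2]>.13)&(W[...,2]<.27)
    P=W[q]; print("red",len(P),P.min(0).round(4),P.max(0).round(4))
cv2.imwrite("pics/f.png",cv2.resize(np.hstack(a),(800,300),interpolation=cv2.INTER_AREA)[:,:,::-1])
E
```

```text
{'position': [0.5709, 0.0134, 0.236], 'ee_rot': [3.1409, -0.004, -0.002], 'force': [-0.4421, 0.6956, -2.4606], 'width': 0.602}
red 90 [ 0.5838 -0.0045  0.1711] [0.6005 0.0373 0.2293]
red 584 [ 0.5433 -0.0147  0.1667] [0.5986 0.0129 0.2699]
```

View pics/f.png

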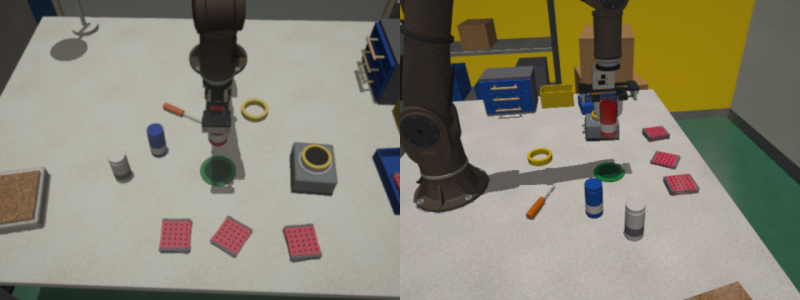

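The jar hangs upright over the coaster (scene (218,135), coaster (218,170)), with the pad sprung back up. Lower it.

Emit:
jog_arm(commands="1 0 0 -0.06 0 0 0; 1 0 0 -0.1 0 0 0; 1 0 0 -0.1 0 0 0; 1 0 0 -0.1 0 0 0; 1 0 0 -0.06 0 0 0")

```text
clock: 13.2
position: [0.5703, 0.0174, 0.1082]
ee_rot: [-3.141, -0.004, 0.004]
force: [0.3, -0.0, -3.0]
width: 0.598
```

Emit:
jog_arm(commands="1 0 0 -0.05 0 0 0; 1 0 0 -0.03 0 0 0; 1 0 0 -0.01 0 0 0; 1 0 0 0 0 0 0; 1 0 0 0 0 0 0")

```text
clock: 13.7
position: [0.5722, 0.0157, 0.0844]
ee_rot: [-3.141, -0.0, -0.002]
force: [0.3, -1.4, -2.7]
width: 0.601
```

Base is about 10 mm above the coaster. Now slow steps.

Emit:
jog_arm(commands="1 0 0 -0.01 0 0 0; 1 0 0 -0.008 0 0 0; 1 0 0 -0.006 0 0 0; 1 0 0 0 0 0 0; 1 0 0 0 0 0 0")

```text
clock: 14.2
position: [0.5716, 0.0152, 0.0764]
ee_rot: [3.142, -0.0, -0.0]
force: [0.0, 0.8, -2.1]
width: 0.6
```

Emit:
jog_arm(commands="1 0 0 -0.004 0 0 0; 1 0 0 -0.004 0 0 0; 1 0 0 0 0 0 0; 1 0 0 0 0 0 0; 1 0 0 0 0 0 0")

```text
clock: 14.7
position: [0.5717, 0.0152, 0.0746]
ee_rot: [3.142, -0.0, 0.001]
force: [-2.0, -0.2, 5.9]
width: 0.601
```

Contact (force −2 → +6 N) at the expected height. Release slowly, then withdraw straight up.

Emit:
jog_arm(commands="0.1 0 0 0 0 0 0; -0.1 0 0 0 0 0 0; -0.3 0 0 0 0 0 0; -0.6 0 0 0 0 0 0; -1 0 0 0 0 0 0")

```text
clock: 15.2
position: [0.5718, 0.0154, 0.074]
ee_rot: [-3.142, -0.0, -0.0]
force: [-0.6, 0.7, 0.3]
width: 0.775
```

Emit:
jog_arm(commands="-1 0 0 0 0 0 0; -1 0 0 0 0 0 0; -1 0 0 0 0 0 0; -1 0 0 0 0 0 0; -1 0 0 0 0 0 0")

```text
clock: 15.7
position: [0.5716, 0.0153, 0.074]
ee_rot: [3.142, -0.0, 0.0]
force: [0.1, -0.1, 1.1]
width: 0.997
```

```bash
python3 - <<'E'
from cell import status, viewer
import cv2,numpy as np
d=viewer.get_image("wrist"); cv2.imwrite("pics/g.png",d["pixels"][:,:,::-1])
s=status.observe(); print({k:np.round(s[k],4).tolist() for k in("position","force","width")})
E
```

```text
{'position': [0.5716, 0.0153, 0.074], 'force': [0.4007, -0.7237, -1.6824], 'width': 1.0001}
```

View pics/g.png

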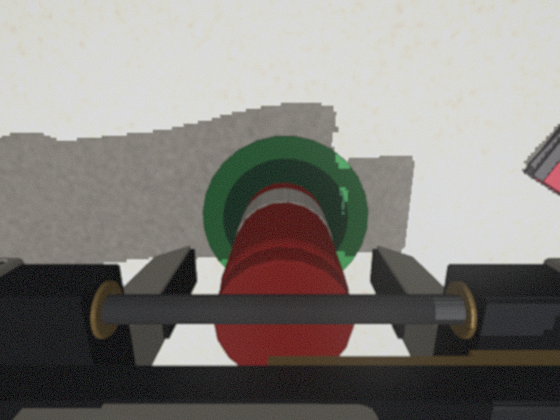

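Jaws are clear on both sides of the jar (centred at about (285,300)), which stands on the coaster at (285,215). Go up.

Emit:
jog_arm(commands="-1 0 0 0.03 0 0 0; -1 0 0 0.07 0 0 0; -1 0 0 0.1 0 0 0; -1 0 0 0.1 0 0 0; -1 0 0 0.1 0 0 0")

```text
clock: 16.25
position: [0.5715, 0.0153, 0.196]
ee_rot: [-3.142, 0.0, -0.001]
force: [0.8, -0.1, 0.3]
width: 1.0
```

Emit:
jog_arm(commands="-1 0 0 0.1 0 0 0; -1 0 0 0.06 0 0 0; -1 0 0 0.03 0 0 0; -1 0 0 0 0 0 0; -1 0 0 0 0 0 0")

```text
clock: 16.75
position: [0.5711, 0.0152, 0.2503]
ee_rot: [3.141, -0.0, -0.002]
force: [-0.3, 0.7, -0.7]
width: 1.002
```

```bash
python3 - <<'E'
from h import *
from cell import status, viewer
s=status.observe(); print({k:np.round(s[k],4).tolist() for k in("clock","position","force","width","dq")})
a=[]
for n in("scene","side"):
    d=viewer.get_image(n); W=world(d); a.append(d["pixels"]); X,Y,Z=W[...,0],W[...,1],W[...,2]
    p=d["pixels"].astype(int); q=(p[...,0]>1.6*p[...,1])&(p[...,0]>1.6*p[...,2])&(abs(X-.575)<.07)&(abs(Y-.015)<.07)
    P=W[q&(Z>.121)&(Z<.135)]
    if len(P)>9: print(n,"red cap",len(P),cv2.minEnclosingCircle(P[:,:2].astype(np.float32)),np.median(P[:,2]))
    m=masks(d)
    for k,c,lo,hi in(("blue",(.497,-.191),.113,.13),("white",(.604,-.295),.113,.13),("yellow",(.579,.318),.09,.12)):
        P=W[m[k]&(abs(X-c[0])<.07)&(abs(Y-c[1])<.07)&(Z>lo)&(Z<hi)]
        if len(P)>25: print(n,k,cv2.minEnclosingCircle(P[:,:2].astype(np.float32)),np.median(P[:,2]).round(4))
cv2.imwrite("pics/i.png",cv2.resize(np.hstack(a),(800,300),interpolation=cv2.INTER_AREA)[:,:,::-1])
E
```

```text
{'clock': 16.75, 'position': [0.5711, 0.0152, 0.2503], 'force': [-0.3368, 0.7211, -0.7129], 'width': 1.0018, 'dq': [0.0001, 0.0137, 0.0006, 0.0116, -0.0008, -0.0014, 0.0012]}
scene red cap 362 ((0.5735597610473633, 0.018449625000357628), 0.02876572497189045) 0.12545318777445477
scene white ((0.6044308543205261, -0.29569780826568604), 0.028621135279536247) 0.1195
scene yellow ((0.5790266394615173, 0.31839144229888916), 0.04731495678424835) 0.1073
side red cap 183 ((0.5693057179450989, 0.014518913812935352), 0.02723216451704502) 0.12635307229980114
side blue ((0.49666446447372437, -0.19187693297863007), 0.026657819747924805) 0.1199
side white ((0.6042676568031311, -0.29533639550209045), 0.027997557073831558) 0.1199
side yellow ((0.5778582692146301, 0.3185785114765167), 0.047899577766656876) 0.1075
```

View pics/i.png

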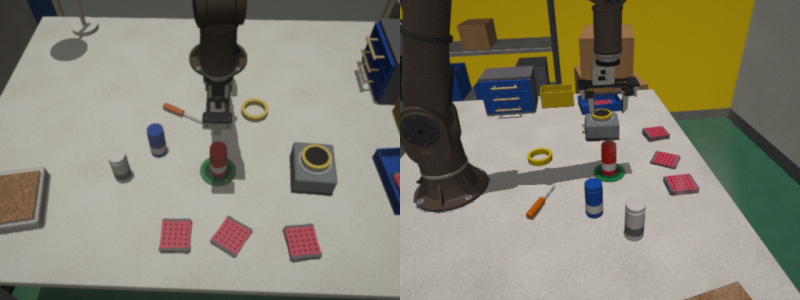

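The red jar stands on the coaster (scene (218,160), side (608,160)), with its cap at z ≈ 0.126. The pad is up and the other jars haven't moved.

```bash
python3 -c "
from cell import arm; print(arm.sign_off())"
```

```text
the job is handed in; nothing more can be done
None
```

The red jar was mixed and now stands released on the green coaster. I handed the job in at about 17 s of the 51 s allowed; the hand-in reports no verdict.

- **Mixing:** I pressed the jar upright onto the pad for about 1.6 s, with about 23 N at the wrist. The pad rim measured 0.095 m high against 0.107 m when up, which matches its full 12 mm travel. Jar and pad centres were about 1 mm apart.
- **Setting down:** I lowered the jar in 1–3 mm steps until it touched the coaster with about 6 N, opened the gripper and withdrew straight up.
- **Final checks:**
  - The jar looks upright, and its cap top is at z ≈ 0.126 m, as expected for a jar resting on the coaster.
  - Its centre is within about 5 mm of the coaster's.
  - The pad is back up at 0.107 m.
  - The blue and white jars are within about 1 mm of where they started. Blue was measured from the side camera only.
- **Disagreements:** the scene and side cameras differed by about 4 mm on the jar's final position, well inside the 32 mm limit. No check failed.

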